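Clear the scrap from the covered track into the bin

TASK

A finger-joint scrap has been left under the lips of the raised wooden track. Put the push shoe into the track's open end, long nose first, and slide it along until its neck is up against the steel cross-bar, so that the scrap is pushed off the far edge and drops into the bin below. Leave the shoe there, let go of it, do not touch the scrap with the fingers, and leave the other tools where they lie.

Things in the scene. Friction and masses are not known exactly. Their poses are not given: they have to be found in the camera images.
- track: Fixed raised plywood track on legs (all lengths here in mm). Origin on the cart top under the middle of the exit edge; +x is the push direction (open end to exit edge above the bin), z up. Bed x -250 to 0, 84 wide, top at z 90. Covered channel from x -200 to 0, inside 56 wide and 49 high; two aluminium lips over it, top at z 145, leave a middle slot 16 wide.
- track_mouth (a point): Middle of the channel's open mouth at bed level: x -200, z 90 in the track's frame, same axes. Behind it the bed goes on 50 as an open apron between flared guide walls, 40 high above the bed, about 74 apart at the back and 59 at the mouth.
- track_bar (a point): Middle of the rear face of the steel cross-bar that closes the slot at the exit: x -16, z 145 in the track's frame, same axes. The bar is 16 thick, top at z 152; the channel's exit below it is open. The shoe's neck can enter the slot only from the mouth and stops against this face.
- bin: Fixed open grey steel tray under the exit edge, 180 (x) by 130 (y) by 60 high, walls 5. Origin at the centre of its underside; x roughly along the push direction.
- shoe_grip (a point): Push shoe, loose, 0.25 kg, standing on the cart top. This point is the centre of its dark wooden handle, 90 above the sole; x to the nose, z up. Handle 60 long (x), 24 wide (y), 36 high. Below it a steel neck 60 long, 8 thick, 32 high, then the pale foot 50 wide, 40 high. The neck's front face is 30 ahead of this point: fully home, this point is at x -46 in the track's frame.
- shoe_nose (a point): Centre of the foot's nose face, 70 ahead of the handle's centre and 20 above the sole; axes as the shoe's. The foot reaches only 50 behind the handle's centre. In the channel the foot runs on the bed under the lips, the neck in the slot; fully home the nose is 24 past the exit edge.
- scrap_center (a point): The scrap: pale wooden finger-joint test piece, comb-like teeth upward, 50 by 100 by 45 high, 0.1 kg, loose on the bed inside the channel, its 100 length along the track. This point is its centre, 22.5 above its underside; its own y runs along its length.
- sanding_block: Bystander: cork sanding block 64 by 112 by 37, loose; origin at the centre of its underside. It and the shoe may have changed places.
- spanner: Bystander: open-end spanner 40 by 211 by 8, loose; origin at the centre of its underside.
- offcut: Bystander: plain wooden block 65 by 90 by 42, loose; origin at the centre of its underside.
- pencil: Bystander: flat carpenter's pencil 17 by 171 by 8, loose; origin at the centre of its underside.

How it is judged:
By the outcome, as a careful person would: the job done as asked, in the order asked, and still so for the second after the job is handed in, with the robot touching nothing.
It also fails if it takes over 48 s, if anything falls off the work surface, if the arm or the gripper's body presses on something with over 40 N, if the wrist force passes 120 N, or if a joint passes its speed limit or range.

ROBOT

A 6-joint arm with a two-finger parallel gripper is mounted at the origin on a cart in front of the work surface, level with it; the furniture and walls round the work are solid. World frame = base frame: x ahead of the robot, y to its left, z up, the work surface at z = 0. Lengths are in mm, angles in degrees, forces in N, time in s.
With the tool pointing down it reaches from about 350 to 850 mm from the base axis. Payload 8.1 kg.
Tool frame: the origin (TCP) lies at the centre of the arm's flange, where the gripper is bolted on; the fingertips stand 173 mm ahead of it and the grasp point (between the pads) lies 155 mm ahead of it; z points along the fingers, y is the line along which they close (so a half turn about z gives the same grasp; the last joint's range is limited). The gripper opens to 85 mm and grips with 20 to 120 N. Pads are 22 mm wide; open, the fingers measure 114 mm over their backs; the gripper's body (76 mm by 85 mm) begins 54 mm behind the grasp point. The pads swing forward as they close: fully open they stand 13 mm farther back than shut.
Start: joints at [-74.336, 7.471, 85.268, -0, 87.261, -4.893], TCP at [210.711, -561.79, 404.692] pointing down, gripper open.
Joint ranges: [-169.43, 169.43], [-51.17, 129.36], [1.28, 143.12], [-76.62, 256.62], [0, 156.53], [-152.29, 152.29]. Speed limits (degrees/s): [136.94, 136.94, 159.86, 180, 180, 180].

INTERFACE

Orientations are given as [roll, pitch, yaw] about the fixed x, y, z axes, in that order (R = Rz(yaw) Ry(pitch) Rx(roll)).
In Python, from bench import * gives the robot as it stands.
- The arm moves only by the shell command python3 -m jog 'ROWS' [FORCE]. ROWS is text: rows parted by semicolons, each of 7 numbers parted by spaces: the shift along the tool's x, y, z scaled (see below), then the turn, a rotation vector about the tool's x, y, z scaled (see below), then the closure, from -1 (fully open) to 1 (shut). In form: tx ty tz wx wy wz hand; .... A call has 1 to 5 rows; each row shifts and turns the commanded pose from where the row before left it, along the tool's axes as they then stand; what a row does not reach is not made up. The controller multiplies each number of a shift by 0.1 m and each number of a turn by 60 degrees. A row lasts 1/8 s, in which the tool goes at most 62.5 mm and 10.7 degrees, less where a joint would pass 70% of its speed; a pose out of reach is approached as far as the arm can. A call with a number of a shift or a turn outside -1 to 1 is refused whole. A call with a gripper value outside its range is refused whole. The fingers move at their own pace and stop on an object; FORCE is the grip in N (left out, the last holds). Time passes only in rows, so rows that do not move let the fingers close. It gives the time, the measured TCP pose, the force, the opening and the grip force at its end, in the units of the state.
- sense(): the state, without advancing time (a new reading comes with each control period).
- snapshot(name): name is "side" or "top"; returns a dict with "img" (384x512x3 uint8, red, green, blue), "fx", "fy", "cx", "cy" (pixels), "extrinsics" (4x4, takes a point from camera to world coordinates). Camera axes: x right, y down, z forward; pixel columns grow to the right and rows downward; lengths in mm; the calibration is good to about 2 mm. A picture is of the moment at which its call begins. There is no depth.
- hand_in(): hands the job in; it is judged then, once.
The state is a dict: "time": time; "joint_pos": joint angles; "qd": joint speeds; "joint_efforts": joint torques, N m; "tool_pos": TCP position; "tcp_rot": TCP orientation; "ft_force": force on the tool from outside, world axes, zero at the start; "wrist_torque": the same for the moment, N m; "finger_gap": finger opening in mm; "grip_force": force on a finger pad.
Only numpy, scipy, OpenCV 4.12 (cv2) and the standard library are available. Lean on these libraries where they do the work, as an engineer would, in place of code of your own. Each camera call takes 0.05 s, during which the arm holds its last target. There are 200 camera calls.

## Working session

There is one attempt and no reset: what is moved stays moved. The work goes in short steps, Python scripts to look and compute and a shell command to move; the robot and the scene stay as the last step left them, time stands still between calls to the robot, and variables do not carry over. Pictures are saved under pics/ and viewed, at most 10 in all, crops included, and the job is handed in when it is done.

```bash
mkdir -p pics
python3 - <<'E'
from bench import *
import cv2,numpy as np
for n in("top","side"):
    s=snapshot(n);cv2.imwrite(f"pics/{n}0.png",cv2.resize(s["img"][:,:,::-1],(800,600)))
    print(n,s["fx"],s["cx"],s["cy"],np.round(s["extrinsics"],3).tolist())
print(sense())
E
```

```text
top 417.22727851111915 251.63455521882005 192.05443347210974 [[0.011, -0.995, 0.096, 357.398], [-1.0, -0.011, 0.003, 5.05], [-0.001, -0.096, -0.995, 1239.965], [0.0, 0.0, 0.0, 1.0]]
side 493.20121848040264 247.1123544003248 192.70908188171873 [[0.984, -0.112, 0.141, 263.848], [-0.179, -0.517, 0.837, -1207.805], [-0.021, -0.848, -0.529, 887.342], [0.0, 0.0, 0.0, 1.0]]
{'time': 0.1, 'joint_pos': array([-7.43350408e+01,  7.51234992e+00,  8.53226784e+01, -5.27584329e-04,
        8.72622869e+01, -4.89396086e+00]), 'qd': array([ 0.07453964, -0.08276401, -0.2534563 , -0.01123885,  0.04886436,
       -0.04126853]), 'joint_efforts': array([ 1.44336787e-03, -5.70948458e+01, -5.01942158e+01, -1.81615897e-04,
        8.01361632e-03,  1.35947818e-06]), 'tool_pos': array([ 210.6574115 , -561.58593385,  403.73619511]), 'tcp_rot': array([-1.79902995e+02, -7.77712173e-03,  2.05589391e+01]), 'ft_force': array([-0.65702299,  0.51758912,  0.09696089]), 'wrist_torque': array([0.04674985, 0.0100577 , 0.06301225]), 'grip_force': 0.0, 'finger_gap': 85.54417404652015}
```

View pics/top0.png

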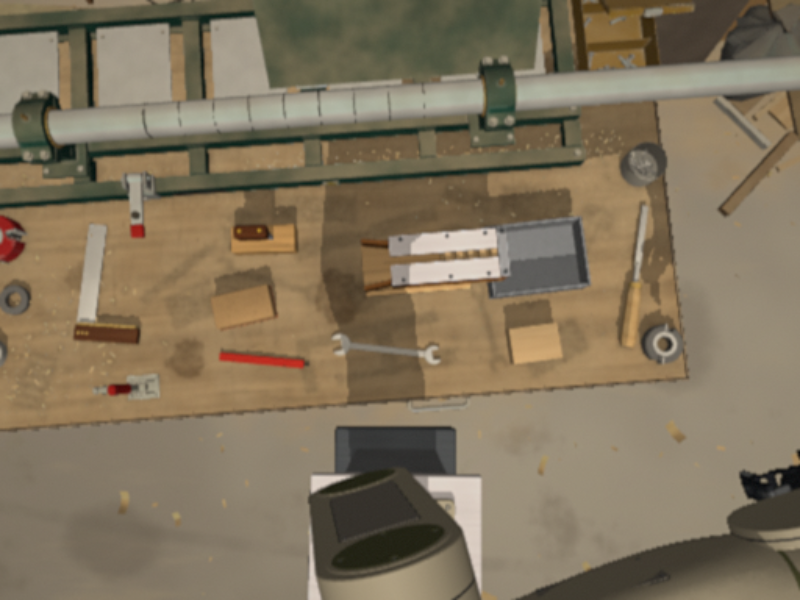

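View pics/side0.png

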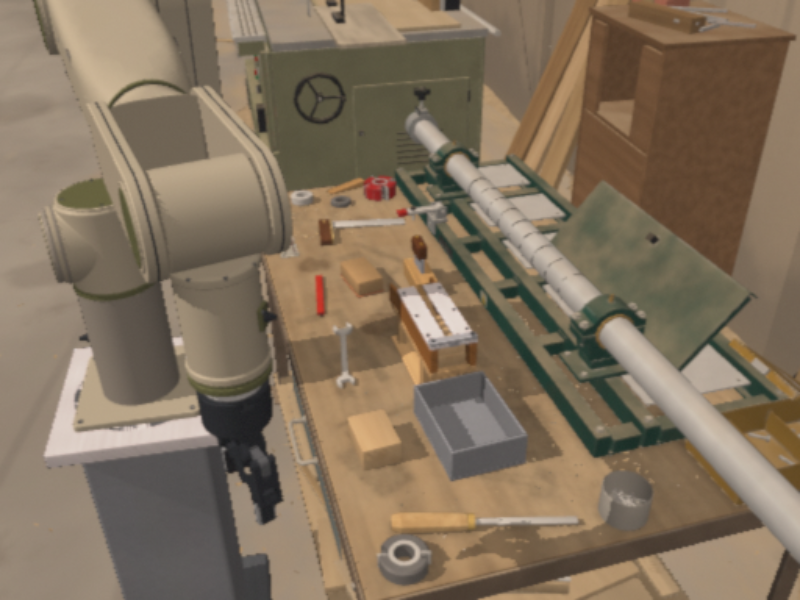

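The top view (800 px scale) shows the shoe at about (262,238), with its handle at (251,233) and its nose to the right. The track lips span (390–503, 228–287), with the mouth on the left and the bin on the right at (540,258). The side view agrees. The push direction is about world −y.

```bash
cat > h.py <<'E'
from bench import *
import cv2,numpy as np
def ray(s,uv,z):
    E=s["extrinsics"];d=E[:3,:3]@np.array([(uv[0]-s["cx"])/s["fx"],(uv[1]-s["cy"])/s["fy"],1.]);o=E[:3,3]
    return o+d*(z-o[2])/d[2]
def proj(s,p):
    E=s["extrinsics"];q=E[:3,:3].T@(np.array(p)-E[:3,3]);return np.array([s["fx"]*q[0]/q[2]+s["cx"],s["fy"]*q[1]/q[2]+s["cy"]])
def blob(s,roi,f):
    x0,y0,x1,y1=roi;im=cv2.cvtColor(s["img"],cv2.COLOR_RGB2HSV)[y0:y1,x0:x1].astype(int)
    m=f(im[...,0],im[...,1],im[...,2]).astype(np.uint8)
    c=max(cv2.findContours(m,cv2.RETR_EXTERNAL,cv2.CHAIN_APPROX_NONE)[0],key=cv2.contourArea)
    return c[:,0,:]+np.array([x0,y0]),m
E
python3 - <<'E'
from h import *
s=snapshot("top");img=s["img"]
def rect(name,c,z):
    w=np.array([ray(s,p,z)[:2] for p in c],np.float32);r=cv2.minAreaRect(w)
    print(name,np.round(r[0],1),np.round(r[1],1),round(r[2],1),np.round(cv2.boxPoints(r)).tolist())
c,_=blob(s,(145,138,195,166),lambda h,a,v:(v<115)&(a>90));rect("handle",c,108)
c,_=blob(s,(145,138,195,166),lambda h,a,v:(v>150)&(a>60));rect("foot",c,40)
for roi in((246,144,328,165),(246,163,328,188)):
    c,_=blob(s,roi,lambda h,a,v:(v>165)&(a<50));rect("lip",c,145)
a=cv2.resize(img[130:195,140:190,::-1],(400,520),interpolation=2);b=cv2.resize(img[130:195,225:275,::-1],(400,520),interpolation=2)
t=snapshot("side");
cv2.imwrite("pics/a.png",np.hstack([a,b]))
cv2.imwrite("pics/b.png",cv2.resize(t["img"][140:245,200:340,::-1],(800,600),interpolation=2))
E
```

```text
handle [583.4 234.1] [ 61.5 111.4] 0.6 [[552.0, 289.0], [553.0, 178.0], [615.0, 179.0], [614.0, 290.0]]
foot [585.  257.8] [ 71.  126.9] 0.6 [[549.0, 321.0], [550.0, 194.0], [621.0, 195.0], [620.0, 322.0]]
lip [565.8 -91.8] [ 35.3 148.4] 5.1 [[542.0, -19.0], [555.0, -167.0], [590.0, -164.0], [577.0, -16.0]]
lip [515.9 -94.2] [ 35.2 158.3] 5.2 [[491.0, -17.0], [506.0, -175.0], [541.0, -171.0], [526.0, -14.0]]
```

View pics/a.png

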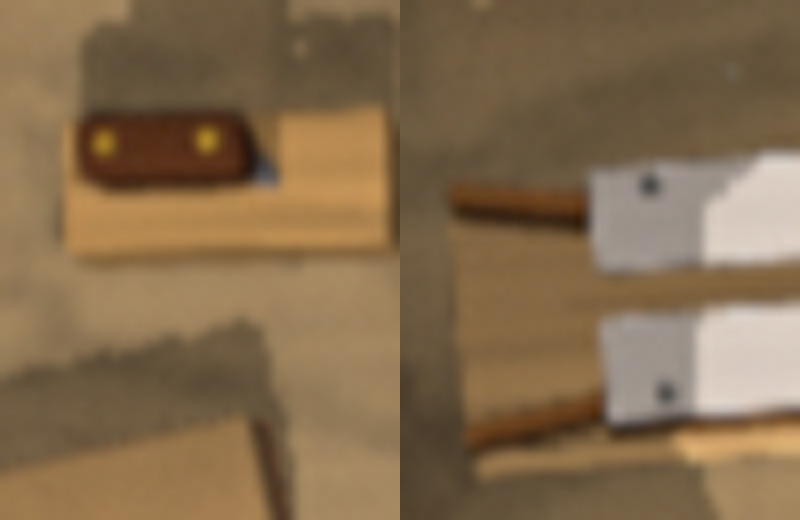

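View pics/b.png

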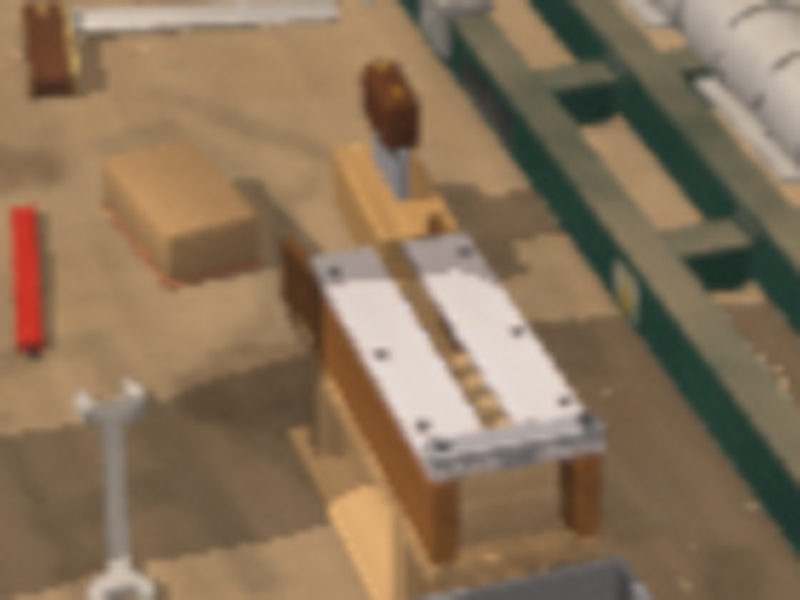

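The shoe crop (8x, offset 140,130) shows the handle top at (80–247, 112–185) and the foot top spanning (66..388, 115..250). The track crop (offset 225,130) puts the slot middle at the mouth at about panel pixel (199,294). The side crop shows the scrap's teeth in the slot near the exit.

Run:
```python
from h import *
s=snapshot("top")
L=lambda u,v,o:(o[0]+(u+.5)/8-.5,o[1]+(v+.5)/8-.5)
o=(140,130);
for n,pts,z in(("handle",[(80,112),(245,112),(247,185),(82,185)],108),("foot",[(66,120),(383,107),(390,247),(68,252)],40)):
    w=np.array([ray(s,L(*p,o),z)[:2] for p in pts]);print(n,w.round(1).tolist(),w.mean(0).round(1))
o=(225,130)
for p in((190,170),(198,270),(200,318),(208,425)):print("mouth",ray(s,L(*p,o),145).round(1))
# slot edges by column
H=cv2.cvtColor(s["img"],cv2.COLOR_RGB2HSV).astype(int);A=[];B=[]
for u in range(252,314):
    m=(H[140:190,u,1]<60)&(H[140:190,u,2]>120)
    r=np.flatnonzero(m);g=np.flatnonzero(np.diff(r)>2)
    if len(g)>=1:
        k=g[np.argmax(np.diff(r)[g])];A.append(ray(s,(u,140+r[k]+.5),145)[:2]);B.append(ray(s,(u,140+r[k+1]-.5),145)[:2])
A=np.array(A);B=np.array(B);M=(A+B)/2
print(len(M),"width",np.median(np.linalg.norm(A-B,axis=1)))
p=np.polyfit(M[:,1],M[:,0],1);res=M[:,0]-np.polyval(p,M[:,1]);k=abs(res)<4;p=np.polyfit(M[k,1],M[k,0],1)
print("slot x = %.4f*y + %.1f  ang %.2f"%(*p,np.degrees(np.arctan(p[0]))),"std",res[k].std(),"y range",M[:,1].min(),M[:,1].max())
# outer rim points along the lip ends: print saturation/value profile along slot edge lines
for off in(-20,20):
    out=[]
    for y in np.arange(-150,-205,-5):
        u,v=proj(s,(np.polyval(p,y)+off,y,148)).round().astype(int);out.append((int(y),*H[v,u,1:].tolist()))
    print(out)
```

```text
handle [[597.9, 290.8], [598.5, 233.9], [573.0, 232.5], [572.4, 289.2]] [585.5 261.6]
foot [[609.3, 313.0], [615.4, 197.3], [563.6, 193.4], [560.6, 310.6]] [587.2 253.6]
mouth [573.2  17.8 145. ]
mouth [539.6  14.8 145. ]
mouth [523.5  14.  145. ]
mouth [487.8  10.9 145. ]
62 width 13.422393953942127
slot x = -0.0896*y + 532.5  ang -5.12 std 0.5717797616720879 y range -154.21224580376918 7.579354241226072
[(-150, 28, 220), (-155, 29, 220), (-160, 29, 221), (-165, 29, 222), (-170, 27, 169), (-175, 16, 164), (-180, 14, 161), (-185, 11, 165), (-190, 11, 95), (-195, 11, 93), (-200, 10, 98)]
[(-150, 30, 218), (-155, 29, 217), (-160, 30, 216), (-165, 30, 207), (-170, 14, 144), (-175, 14, 160), (-180, 15, 154), (-185, 14, 131), (-190, 10, 132), (-195, 12, 131), (-200, 10, 129)]
```

```bash
python3 -m jog '0 0 0 0 0 -0.17 -1;0 0 0 0 0 -0.17 -1;0 0 0 0 0 -0.17 -1;0 0 0 0 0 -0.17 -1;0 0 0 0 0 -0.17 -1' 60; python3 -m jog '0 0 0 0 0 -0.17 -1;0 0 0 0 0 -0.17 -1;0.5 0.25 0 0 0 0 -1;0.54 0.27 0 0 0 0 -1;0.54 0.27 0 0 0 0 -1'
```

```text
time: 0.88
tool_pos: [210.7, -561.7, 404.5]
tcp_rot: [-180.0, -0.0, 71.9]
ft_force: [0.0, 0.1, 0.6]
finger_gap: 85.4
grip_force: 0.0
time: 1.5
tool_pos: [284.6, -399.6, 404.5]
tcp_rot: [180.0, -0.0, 91.9]
ft_force: [0.3, -1.1, 0.9]
finger_gap: 85.6
grip_force: 0.0
```

```bash
python3 -m jog '0.54 0.27 0 0 0 0 -1;0.54 0.27 0 0 0 0 -1;0.54 0.27 0 0 0 0 -1;0.54 0.27 0 0 0 0 -1;0.54 0.27 0 0 0 0 -1'; python3 -m jog '0.54 0.27 0 0 0 0 -1;0.54 0.27 0 0 0 0 -1;0.54 0.27 0 0 0 0 -1;0.54 0.27 0 0 0 0 -1;0.54 0.27 0 0 0 0 -1';  python3 -m jog '0.54 0.27 0 0 0 0 -1;0.3 0.25 0 0 0 0 -1;0 0 0 0 0 0 -1'
```

```text
time: 2.12
tool_pos: [410.3, -124.8, 405.0]
tcp_rot: [179.9, 0.0, 91.9]
ft_force: [0.7, -0.5, -0.7]
finger_gap: 85.7
grip_force: 0.0
time: 2.75
tool_pos: [536.2, 149.8, 404.8]
tcp_rot: [180.0, 0.0, 92.0]
ft_force: [0.7, -0.6, 0.9]
finger_gap: 85.3
grip_force: 0.0
time: 3.12
tool_pos: [585.3, 235.8, 403.3]
tcp_rot: [-179.9, 0.0, 92.1]
ft_force: [-0.2, -0.1, -0.3]
finger_gap: 85.3
grip_force: 0.0
```

```bash
python3 -m jog '0.26 0.01 0.3 0 0 0 -1;0 0 0.4 0 0 0 -1;0 0 0 0 0 0 -1'
python3 - <<'E'
from h import *
a=snapshot("top");b=snapshot("side")
cv2.imwrite("pics/c.png",np.hstack([cv2.resize(a["img"][120:200,130:210,::-1],(400,400),interpolation=2),cv2.resize(b["img"][120:220,220:320,::-1],(400,400),interpolation=2)]))
E
```

```text
time: 3.5
tool_pos: [583.2, 258.4, 330.5]
tcp_rot: [-179.6, 0.2, 91.9]
ft_force: [0.4, -0.9, -0.3]
finger_gap: 85.6
grip_force: 0.0
```

View pics/c.png

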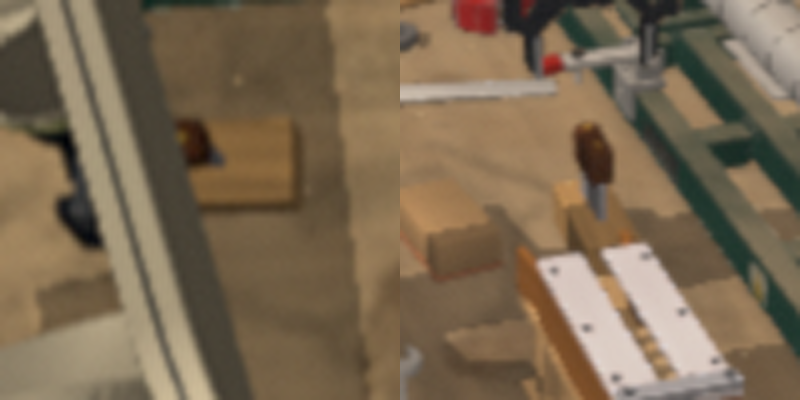

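The side crop shows both fingers, left near (532,65) and right near (648,40), straddling above the handle at (593,150). I'll check the handle with a two-view calculation.

Run:
```python
from h import *
b=snapshot("side")
for p in((585.5,261.6,90),(585.5,261.6,108),(585.5,231.6,90),(583,258,160)):
    u=proj(b,p);print(p,((u-[220,120])*4+[400,0]).round())
print(sense()["tool_pos"])
```

```text
(585.5, 261.6, 90) [590. 152.]
(585.5, 261.6, 108) [590. 133.]
(585.5, 231.6, 90) [597. 168.]
(583, 258, 160) [588.  80.]
[585.36562079 258.96178681 336.90399745]
```

```bash
python3 -m jog '0.02 0 0.4 0 0 0 -1;0 0 0.35 0 0 0 -1;0 0 0.13 0 0 0 -1;0 0 0 0 0 0 -1'; python3 -m jog '0 0 0 0 0 0 1;0 0 0 0 0 0 1;0 0 0 0 0 0 1;0 0 0 0 0 0 1;0 0 0 0 0 0 1' 60
```

```text
time: 4.15
tool_pos: [585.1, 261.3, 247.6]
tcp_rot: [180.0, -0.0, 91.9]
ft_force: [0.2, 0.1, 0.5]
finger_gap: 85.5
grip_force: 0.0
time: 4.78
tool_pos: [585.0, 261.6, 247.4]
tcp_rot: [179.9, -0.0, 92.0]
ft_force: [-0.0, 0.3, 5.3]
finger_gap: 23.0
grip_force: 62.3
```

```bash
python3 -m jog '0 0 -0.2 0 0 0 1;0 0 -0.4 0 0 0 1;0 0 -0.4 0 0 0 1;0 0 -0.08 0 0 -0.052 1;0 0 0 0 0 0 1'; python3 -m jog '-0.31 -0.25 0 0 0 0 1;-0.31 -0.25 0 0 0 0 1;-0.3 -0.25 0 0 0 0 1;0 0 0 0 0 0 1;0 0 0 0 0 0 1'
python3 - <<'E'
from h import *
a=snapshot("top");b=snapshot("side")
cv2.imwrite("pics/d.png",np.hstack([cv2.resize(a["img"][130:210,190:270,::-1],(400,400),interpolation=2),cv2.resize(b["img"][120:220,220:320,::-1],(400,400),interpolation=2)]))
x=sense();print(x["tool_pos"],x["tcp_rot"],x["finger_gap"])
E
```

```text
time: 5.4
tool_pos: [585.0, 261.5, 356.6]
tcp_rot: [179.9, -0.0, 95.1]
ft_force: [-0.7, -0.1, -3.1]
finger_gap: 23.4
grip_force: 61.6
time: 6.02
tool_pos: [518.1, 163.2, 354.2]
tcp_rot: [-180.0, -0.0, 95.0]
ft_force: [0.3, 0.3, -2.7]
finger_gap: 23.1
grip_force: 61.6
[518.45368103 163.67876041 354.46667049] [-1.79982371e+02 -1.05253753e-02  9.50769652e+01] 23.278455354807303
```

View pics/d.png

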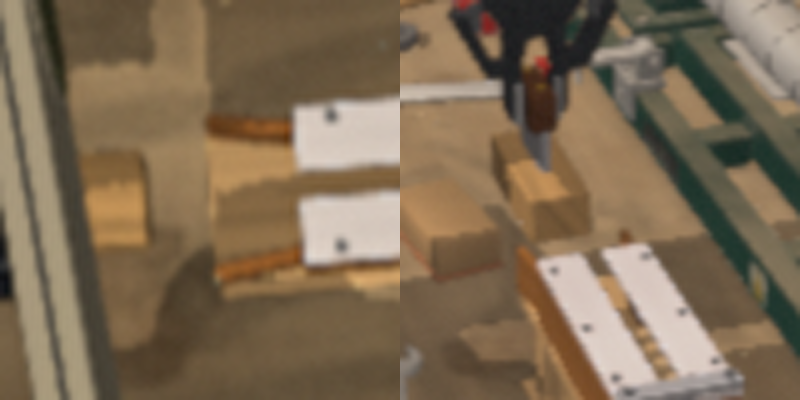

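The foot is held level. In the top crop (5x, offset 190,130) the nose's top corners are at (142,152) and (148,243).

Run:
```python
from h import *
a=snapshot("top")
d=np.array([.0893,-.996]);n=np.array([.996,.0893]);m=np.array([531.5,14.5])
for p in((143,152),(149,243),(100,152),(100,246)):
    w=ray(a,(190+(p[0]+.5)/5-.5,130+(p[1]+.5)/5-.5),147)[:2];print(w.round(1),"along",((w-m)@d).round(1),"lat",((w-m)@n).round(1))
x=sense()["tool_pos"][:2];print((x-m)@d,(x-m)@n)
```

```text
[547.3  97.4] along -81.1 lat 23.1
[498.6  93.3] along -81.4 lat -25.7
[547.  120.2] along -103.9 lat 24.9
[496.8 119.2] along -107.3 lat -25.2
-149.828751208102 0.3850712995204477
```

```bash
python3 -m jog '-0.15 0 0.13 0 0 0 1;-0.25 0 0 0 0 0 1;-0.25 0 0 0 0 0 1;0 0 0 0 0 0 1'; python3 -m jog '-0.12 0 0 0 0 0 1;-0.12 0 0 0 0 0 1;-0.12 0 0 0 0 0 1;0 0 0 0 0 0 1'
```

```text
time: 6.68
tool_pos: [524.1, 96.6, 340.6]
tcp_rot: [-179.9, 0.0, 95.0]
ft_force: [-0.2, 0.8, -3.2]
finger_gap: 23.4
grip_force: 61.5
time: 7.18
tool_pos: [527.3, 61.7, 341.7]
tcp_rot: [180.0, 0.0, 95.0]
ft_force: [0.2, 1.1, -2.8]
finger_gap: 23.0
grip_force: 61.5
```

```bash
python3 -m jog '-0.12 0 0.02 0 0 0 1;-0.12 0 0 0 0 0 1;-0.12 0 0 0 0 0 1;-0.12 0 0 0 0 0 1;0 0 0 0 0 0 1'; python3 -m jog '-0.15 0 0 0 0 0 1;-0.15 0 0 0 0 0 1;0 0 0 0 0 0 1'
```

```text
time: 7.8
tool_pos: [531.5, 13.7, 339.8]
tcp_rot: [180.0, 0.0, 95.0]
ft_force: [0.4, 0.3, -3.2]
finger_gap: 23.7
grip_force: 61.5
time: 8.18
tool_pos: [534.2, -16.4, 339.7]
tcp_rot: [180.0, 0.0, 95.0]
ft_force: [0.6, 0.5, -2.4]
finger_gap: 23.5
grip_force: 61.5
```

```bash
python3 -m jog '-0.15 0 0 0 0 0 1;-0.15 0 0 0 0 0 1;-0.15 0 0 0 0 0 1;0 0 0 0 0 0 1'; python3 -m jog '-0.15 0 0 0 0 0 1;-0.15 0 0 0 0 0 1;-0.15 0 0 0 0 0 1;0 0 0 0 0 0 1'
```

```text
time: 8.68
tool_pos: [538.1, -61.4, 339.7]
tcp_rot: [180.0, 0.0, 95.0]
ft_force: [-0.0, 0.5, -2.3]
finger_gap: 23.9
grip_force: 61.6
time: 9.18
tool_pos: [542.1, -106.2, 339.7]
tcp_rot: [-180.0, 0.0, 95.0]
ft_force: [-0.8, -0.0, -2.6]
finger_gap: 23.4
grip_force: 61.5
```

```bash
python3 -m jog '-0.14 0 0.01 0 0 0 1;-0.12 0 0.01 0 0 0 1;-0.02 0 0 0 0 0 1;-0.02 0 0 0 0 0 1;0 0 0 0 0 0 1'; python3 -m jog '-0.02 0 0 0 0 0 1;0 0 0 0 0 0 1'
```

```text
time: 9.8
tool_pos: [544.7, -134.6, 337.7]
tcp_rot: [-180.0, -0.0, 95.1]
ft_force: [0.5, 0.6, -2.1]
finger_gap: 23.6
grip_force: 61.5
time: 10.05
tool_pos: [544.9, -136.6, 337.7]
tcp_rot: [180.0, 0.0, 95.1]
ft_force: [-0.5, -0.2, -2.8]
finger_gap: 23.1
grip_force: 61.5
```

```bash
for i in 1 ; do python3 -m jog '-0.02 0 0 0 0 0 1;0 0 0 0 0 0 1'; done; python3 -m jog '-0.015 0 0 0 0 0 1;0 0 0 0 0 0 1'
```

```text
time: 10.3
tool_pos: [545.1, -138.7, 337.7]
tcp_rot: [180.0, 0.0, 95.1]
ft_force: [0.6, -0.3, -2.7]
finger_gap: 23.3
grip_force: 61.5
time: 10.55
tool_pos: [545.2, -140.2, 337.7]
tcp_rot: [-180.0, -0.0, 95.1]
ft_force: [0.4, -0.2, -2.9]
finger_gap: 23.4
grip_force: 61.5
```

```bash
python3 -m jog '-0.02 0 0 0 0 0 1;0 0 0 0 0 0 1';python3 -m jog '-0.015 0 0 0 0 0 1;0 0 0 0 0 0 1'
python3 - <<'E'
from h import *
b=snapshot("side")
cv2.imwrite("pics/e.png",cv2.resize(b["img"][140:290,230:380,::-1],(600,600),interpolation=2))
E
```

```text
time: 10.8
tool_pos: [545.4, -141.6, 337.8]
tcp_rot: [-180.0, -0.1, 95.1]
ft_force: [-1.7, 4.8, -0.9]
finger_gap: 23.3
grip_force: 61.8
time: 11.05
tool_pos: [545.5, -142.1, 337.8]
tcp_rot: [-180.0, -0.2, 95.1]
ft_force: [-2.3, 11.5, 2.3]
finger_gap: 23.2
grip_force: 62.3
```

View pics/e.png

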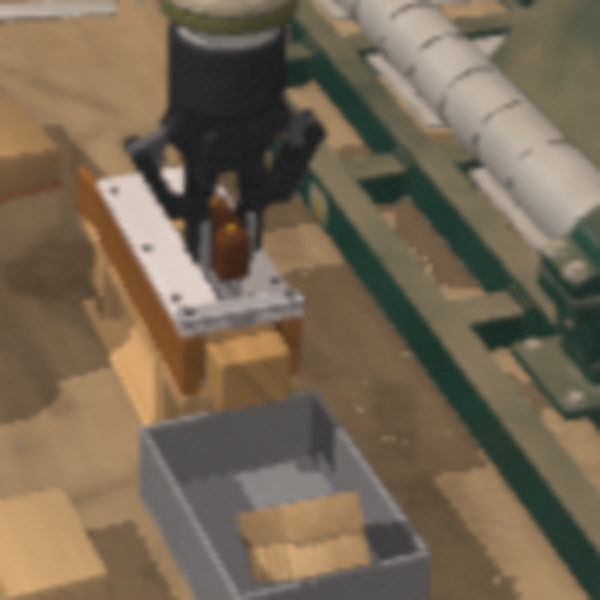

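The side crop shows the nose out past the exit below the bar, near (250,365), and the scrap in the bin near (305,540). The 11.5 N reading confirms the neck is against the bar. Next I release and retreat.

```bash
python3 -m jog '0 0 0 0 0 0 -0.3;0 0 0 0 0 0 -1;0 0 0 0 0 0 -1;0 0 0 0 0 0 -1;0 0 0 0 0 0 -1'; python3 -m jog '0 0 -0.1 0 0 0 -1;0 0 -0.3 0 0 0 -1;0 0 -0.5 0 0 0 -1;0 0 -0.3 0 0 0 -1;0 0 0 0 0 0 -1';  python3 -m jog '0.5 -0.3 0 0 0 0 -1;0.5 -0.3 0 0 0 0 -1;0.5 -0.3 0 0 0 0 -1;0.5 -0.3 0 0 0 0 -1;0 0 0 0 0 0 -1'
python3 - <<'E'
from h import *
b=snapshot("side");a=snapshot("top")
cv2.imwrite("pics/f.png",np.hstack([cv2.resize(a["img"][130:210,230:390,::-1],(500,250),interpolation=2),cv2.resize(b["img"][160:300,240:350,::-1],(300,382),interpolation=2)[:250]*1]) if 0 else np.vstack([cv2.resize(a["img"][130:200,230:390,::-1],(640,280),interpolation=2),cv2.resize(b["img"][200:275,220:380,::-1],(640,300),interpolation=2)]))
E
```

```text
time: 11.72
tool_pos: [545.5, -143.7, 337.7]
tcp_rot: [180.0, 0.0, 95.1]
ft_force: [0.4, -0.4, 0.3]
finger_gap: 85.2
grip_force: 0.0
time: 12.35
tool_pos: [546.0, -143.8, 462.3]
tcp_rot: [179.6, 0.2, 95.1]
ft_force: [1.0, 0.3, -0.4]
finger_gap: 85.4
grip_force: 0.0
time: 12.98
tool_pos: [406.4, 47.4, 457.2]
tcp_rot: [-180.0, -0.0, 95.3]
ft_force: [1.3, -0.9, 0.3]
finger_gap: 85.0
grip_force: 0.0
```

View pics/f.png

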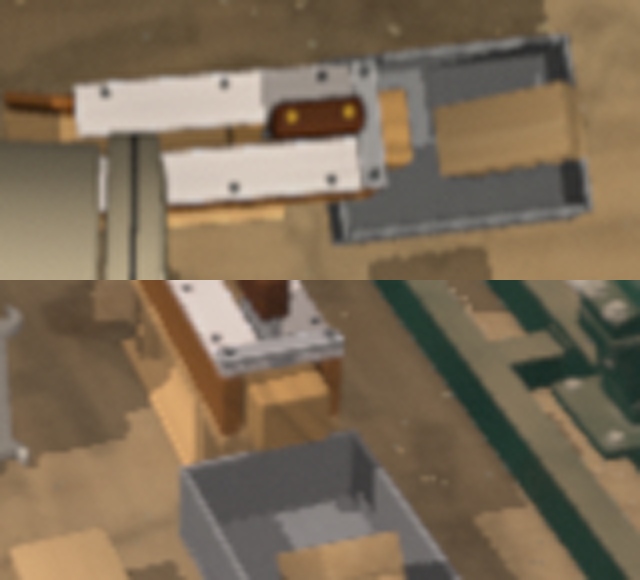

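The shoe is home with its handle at (318,117). The scrap is in the bin at (437–575, 85–170), but its far end seems to be right at the rim, so I'll look closer.

Run:
```python
from h import *
b=snapshot("side");a=snapshot("top")
cv2.imwrite("pics/g.png",np.hstack([cv2.resize(a["img"][130:200,310:385,::-1],(400,373),interpolation=2),cv2.resize(b["img"][235:310,260:340,::-1],(398,373),interpolation=2)]))
```

```text
(no output)
```

View pics/g.png

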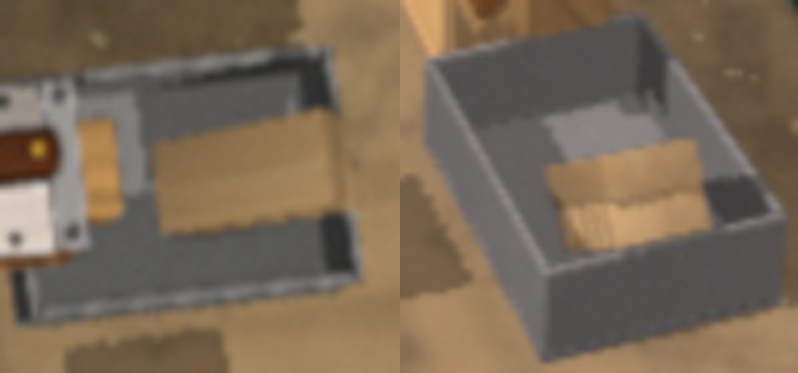

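The bin crop shows the scrap inside, with its far end leaning near the end wall. I'll triangulate that end's upper edge.

Run:
```python
from h import *
b=snapshot("side");a=snapshot("top")
T=lambda p:(310+p[0]/5.333,130+p[1]/5.333); S=lambda p:(260+(p[0]-400)/4.975,235+p[1]/4.973)
P=lambda s:np.array([[s["fx"],0,s["cx"]],[0,s["fy"],s["cy"]],[0,0,1]])@np.linalg.inv(s["extrinsics"])[:3]
for n,t,q in(("rim far L",(357,280),(545,268)),("rim far R",(325,48),(785,210)),("rim near R",(5,80),(640,15)),("upper edge L",(338,213),(562,208)),("upper edge R",(330,108),(704,195)),("low-end L",(160,233),(548,168)),("low-end R",(152,145),(695,142))):
    X=cv2.triangulatePoints(P(a),P(b),np.float64(T(t)).reshape(2,1),np.float64(S(q)).reshape(2,1))[:,0];X=X[:3]/X[3];print(n,X.round(0),"reproj",(proj(a,X)-T(t)).round(1))
```

```text
rim far L [ 505. -349.   58.] reproj [ 0.1 -0.7]
rim far R [ 631. -334.   59.] reproj [ 0.2 -0.9]
rim near R [ 609. -161.   56.] reproj [-0.   0.1]
upper edge L [ 526. -332.   80.] reproj [-0.4  3.4]
upper edge R [ 592. -331.   74.] reproj [-0.   0.3]
low-end L [ 532. -250.   33.] reproj [ 0.1 -0.7]
low-end R [ 600. -249.   35.] reproj [ 1.3 -7.1]
```

The scrap lies within the bin's footprint (walls y −161 to −342), with its upper far edge inside the end wall. It can't be touched with the fingers, so I'm leaving it. The shoe is against the bar and released, and the arm is clear.

```bash
python3 -m jog '0 0 0 0 0 0 -1;0 0 0 0 0 0 -1;0 0 0 0 0 0 -1;0 0 0 0 0 0 -1'; python3 -c "
from bench import *
print(hand_in())"
```

```text
time: 13.78
tool_pos: [408.3, 44.9, 457.7]
tcp_rot: [-180.0, -0.0, 95.1]
ft_force: [-0.1, 0.3, -0.1]
finger_gap: 85.4
grip_force: 0.0
the job is handed in; nothing more can be done
None
```

The job is handed in, with no verdict returned: the shoe is released with its neck against the cross-bar, and the scrap dropped into the bin, where it lies tilted against or possibly on the far wall; I touched neither it nor the other tools.

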